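# Put three mixed-up hole saws back on their own boards

### The job

The three hole saws are standing on each other's storage boards: put each one back on the board whose test hole is as wide as the saw, standing upright, teeth down, centred in the dark circle. Park one saw in the circle of the spare board (the one without a hole) while you swap them round; the spare board ends empty. Set the saws down rather than dropping them, and leave the glue bottle and the screw jar where they stand.

Things in the scene. Friction and masses are not known exactly. Their poses are not given: they have to be found in the camera images.
- saw_small: Small hole saw: upright dark steel cylinder, 30 mm in diameter, 42 mm tall, teeth down; on top a hub 22 mm across up to 48 mm, then on the axis a bright round shank 12 mm in diameter from 48 to 90 mm above the teeth (grip it from above). Origin: on the axis at the underside; z up. 80 to 350 g. Starts standing in the circle of a board not its own.
- saw_medium: Medium hole saw: upright dark steel cylinder, 46 mm in diameter, 42 mm tall, teeth down; on top a hub 22 mm across up to 48 mm, then on the axis a bright round shank 12 mm in diameter from 48 to 90 mm above the teeth (grip it from above). Origin: on the axis at the underside; z up. 80 to 350 g. Starts standing in the circle of a board not its own.
- saw_large: Large hole saw: upright dark steel cylinder, 62 mm in diameter, 42 mm tall, teeth down; on top a hub 22 mm across up to 48 mm, then on the axis a bright round shank 12 mm in diameter from 48 to 90 mm above the teeth (grip it from above). Origin: on the axis at the underside; z up. 80 to 350 g. Starts standing in the circle of a board not its own.
- board_small: The small saw's board: plywood, 164 x 86 x 12 mm, fixed flat on the bench. A thin dark circle 77 mm across near one end marks the standing place; near the other is a dark test hole 30 mm in diameter, cut by the saw that belongs here. Origin: centre of the circle, on the underside (standing surface 12 mm above); x along the board to the hole (its centre at x = 76 mm); z up.
- board_medium: The medium saw's board: plywood, 164 x 86 x 12 mm, fixed flat on the bench. A thin dark circle 77 mm across near one end marks the standing place; near the other is a dark test hole 46 mm in diameter, cut by the saw that belongs here. Origin: centre of the circle, on the underside (standing surface 12 mm above); x along the board to the hole (its centre at x = 76 mm); z up.
- board_large: The large saw's board: plywood, 164 x 86 x 12 mm, fixed flat on the bench. A thin dark circle 77 mm across near one end marks the standing place; near the other is a dark test hole 62 mm in diameter, cut by the saw that belongs here. Origin: centre of the circle, on the underside (standing surface 12 mm above); x along the board to the hole (its centre at x = 76 mm); z up.
- board_spare: Spare board: the same plywood board and dark circle (164 x 86 x 12 mm, fixed to the bench) but with no test hole; its circle is empty at the start. Origin: at the centre of the circle, on the underside, standing surface 12 mm above it; x along the board towards the plain end.
- glue_bottle: White glue bottle, 42 mm in diameter, 100 mm tall, standing loose on the bench between the boards. Origin: centre of its underside, z up. A bystander.
- screw_jar: Amber glass jar with steel lid, 48 mm in diameter, 62 mm tall, standing loose on the bench between the boards. Origin: centre of its underside, z up. A bystander.
There are look-alikes about, which are no part of the job. What is shaped like the saw_medium but turquoise is not meant.

How it is judged:
On the way:
1. one hole saw stands, released, in the circle of the spare board (within 12 mm of its centre) (((horizontal distance between saw_small and board_spare below 0.012 m and z of saw_small in the frame of board_spare between 0.008 and 0.016 m and angle between saw_small's own z axis and vertical below 0.1 rad and contact force between the fingers and saw_small below 0.1 N and linear speed of saw_small below 0.02 m/s) or (horizontal distance between saw_medium and board_spare below 0.012 m and z of saw_medium in the frame of board_spare between 0.008 and 0.016 m and angle between saw_medium's own z axis and vertical below 0.1 rad and contact force between the fingers and saw_medium below 0.1 N and linear speed of saw_medium below 0.02 m/s) or (horizontal distance between saw_large and board_spare below 0.012 m and z of saw_large in the frame of board_spare between 0.008 and 0.016 m and angle between saw_large's own z axis and vertical below 0.1 rad and contact force between the fingers and saw_large below 0.1 N and linear speed of saw_large below 0.02 m/s))), for 0.2 s.
At the end, for the whole second after the job is handed in: Each hole saw stands upright (within 0.1 rad) and at rest on the board with the test hole of its own diameter, its axis within 12 mm of the centre of that board's dark circle, teeth on the board's surface (within 4 mm), not touched by the fingers; the spare board is thus empty (horizontal distance between saw_small and board_small below 0.012 m and z of saw_small in the frame of board_small between 0.008 and 0.016 m and angle between each of saw_small, saw_medium, saw_large's own z axis and vertical below 0.1 rad and contact force between the fingers and saw_small below 0.1 N and linear speed of each of saw_small, saw_medium, saw_large below 0.02 m/s and horizontal distance between saw_medium and board_medium below 0.012 m and z of saw_medium in the frame of board_medium between 0.008 and 0.016 m and contact force between the fingers and saw_medium below 0.1 N and horizontal distance between saw_large and board_large below 0.012 m and z of saw_large in the frame of board_large between 0.008 and 0.016 m and contact force between the fingers and saw_large below 0.1 N).
It fails at once if the glue bottle is pushed more than 30 mm away or knocked over (distance of glue_bottle from where it was at the start of the episode above 0.03 m or angle between glue_bottle's own z axis and vertical above 0.35 rad).
It fails at once if the screw jar is pushed more than 30 mm away or knocked over (distance of screw_jar from where it was at the start of the episode above 0.03 m or angle between screw_jar's own z axis and vertical above 0.35 rad).
It fails at once if the small hole saw is let go in mid-air (teeth more than 30 mm above a board's surface) (height (world z) of saw_small above 0.042 m and contact force between the fingers and saw_small below 0.05 N).
It fails at once if the medium hole saw is let go in mid-air (teeth more than 30 mm above a board's surface) (height (world z) of saw_medium above 0.042 m and contact force between the fingers and saw_medium below 0.05 N).
It fails at once if the large hole saw is let go in mid-air (teeth more than 30 mm above a board's surface) (height (world z) of saw_large above 0.042 m and contact force between the fingers and saw_large below 0.05 N).
It also fails if it takes over 123 s, if anything falls off the work surface, if the arm or the gripper's body presses on something with over 40 N, if the wrist force passes 120 N, or if a joint passes its speed limit or range.

### The arm

A 6-joint arm with a two-finger parallel gripper is mounted at the origin on the work surface. World frame = base frame: x ahead of the robot, y to its left, z up, the work surface at z = 0. Lengths are in m, angles in rad, forces in N, time in s.
With the tool pointing down it reaches from about 0.225 to 0.725 m from the base axis. Payload 3.1 kg.
Tool frame: the origin (TCP) lies at the very end of the fingers, on their centre line; the grasp point (between the pads) lies 19 mm behind it; z points along the fingers, y is the direction in which the jaws open and shut (so a half turn about z gives the same grasp; the last joint's range is limited). The gripper opens to 85 mm and grips with 20 to 120 N. Pads are 22 mm wide; open, the fingers measure 114 mm over their backs; the gripper's body (76 mm by 85 mm) begins 54 mm behind the grasp point. The pads swing forward as they close: fully open they stand 13 mm farther back than shut.
Start: joints at [-1.409, 0.048, 0.099, 1.622, 0, 1.443], TCP at [0.15, -0.503, 0.231] pointing down, gripper open.
Joint ranges: [-2.91, 2.91], [-0.99, 1.94], [-1.21, 1.42], [-2.12, 2.29], [-1.49, 1.47], [-3.14, 3.14]. Speed limits (rad/s): [2.79, 2.79, 3.14, 3.14, 3.14, 3.14].

### API

Orientations are given as a unit quaternion [x, y, z, w].
In Python, from rig import monitor, read_camera, camera_params, order, spotter gives the robot as it stands.
- The arm moves only by the shell command python3 -m jog 'ROWS' [FORCE]. ROWS is a JSON object of lists of equal length, an entry for each row: "grip": the closure, from -1 (fully open) to 1 (shut); "dp": the shift along the tool's x, y, z as a fraction of full scale, a list of three; "yaw": the turn about the tool's z as a fraction of full scale. A call has exactly 10 rows; each row is the pose to reach, as a shift and turn from the pose commanded when the call began, along the tool's axes at that moment; what a row does not reach only later rows make up. Full scale, the value 1, is 0.15 m for a shift and 30 degrees for a turn. A row lasts 1/8 s, in which the tool goes at most 62.5 mm and 10.7 degrees, less where a joint would pass 70% of its speed; a pose out of reach is approached as far as the arm can. A call with a number of a shift or a turn outside -1 to 1 is refused whole. A call with a gripper value outside its range is refused whole. The fingers move at their own pace and stop on an object; FORCE is the grip in N (left out, the last holds). Time passes only in rows, so rows that repeat a pose let the fingers close, or fill a call up. It gives the time, the measured TCP pose, the force and the opening at its end, in the units of the state.
- monitor.read_state(): the state, without advancing time (a new reading comes with each control period).
- read_camera(name): name is "scene" or "side" or "wrist"; returns the picture (384x512x3 uint8, blue, green, red); there is no depth.
- camera_params(name): a dict with "K" (3x3 intrinsics, pixels), "rvec" (rotation vector, rad) and "tvec" (3), from world to camera coordinates, as OpenCV has them. Camera axes: x right, y down, z forward; pixel columns grow to the right and rows downward; lengths in m; the calibration is good to about 2 mm. A picture is of the moment at which its call begins: read the wrist's pose just before it. camera_params takes no time and is no camera call; for the wrist camera it gives the pose at the moment of the call.
- order.close_job(): hands the job in, once; it reports no verdict.
Trained networks look in the newest picture that a camera, given by its name, has taken for a name from the list of things; names that differ only in an ending like _2 or _b are one class to them, and where a whole thing is asked for, a point or a joint stands for the part that bears it (a point fixed in the world has none). Each returns a list of dicts, best first, with "conf" (0 to 1); they miss things now and then, are a little off and sometimes report something else, mostly with a low value. They report only what shows in the picture. A call takes as long as a camera call. They do not tell look-alikes from the thing itself.
- spotter.masks_of(camera, label): "mask" (384x512 bool, what is visible of it) and "point" ([column, row] in pixels, amid what is visible of it).
The state is a dict: "clock": time; "qpos": joint angles; "joint_velocities": joint speeds; "effort": joint torques, N m; "tcp_pos": TCP position; "tcp_rot": TCP orientation; "wrist_force": force on the tool from outside, world axes, zero at the start; "torque": the same for the moment, N m; "gripper_width": finger opening in m.
Only numpy, scipy, OpenCV 4.12 (cv2) and the standard library are available. Lean on these libraries where they do the work, as an engineer would, in place of code of your own. Each camera call takes 0.05 s, during which the arm holds its last target. There are 200 camera calls.

## Working session

There is one attempt and no reset: what is moved stays moved. The work goes in short steps, Python scripts to look and compute and a shell command to move; the robot and the scene stay as the last step left them, time stands still between calls to the robot, and variables do not carry over. Pictures are saved under pics/ and viewed, about 12 in all and at most 16, crops included, and the job is handed in when it is done.

```bash
ls; mkdir -p pics; python3 - <<'E'
from rig import monitor, read_camera, camera_params, spotter
import cv2, numpy as np
s=monitor.read_state(); print(s['clock'],s['tcp_pos'],s['tcp_rot'],s['gripper_width'])
a=read_camera('scene'); b=read_camera('side')
cv2.imwrite('pics/scene0.png',cv2.resize(a,(800,600))); cv2.imwrite('pics/side0.png',cv2.resize(b,(800,600)))
for c in ('scene','side'):
  p=camera_params(c); R=cv2.Rodrigues(np.array(p['rvec']))[0]; print(c,(-R.T@np.array(p['tvec']).ravel()).round(3),np.array(p['K']).round(1).tolist())
  for l in ['saw_small','saw_medium','saw_large','board_small','board_medium','board_large','board_spare','glue_bottle','screw_jar']:
    print(l,[(round(d['conf'],2),np.round(d['point']).tolist(),int(d['mask'].sum())) for d in spotter.masks_of(c,l)[:4]])
E
```

```text
pics
0.0 [ 0.1499059  -0.50250127  0.23012849] [ 9.89521968e-01  1.44377701e-01 -3.14646698e-05 -1.16347794e-03] 0.085126167197469
scene [ 0.978 -0.568  0.827] [[358.8, 0.0, 249.7], [0.0, 358.8, 190.0], [0.0, 0.0, 1.0]]
saw_small [(0.68, [176.0, 272.0], 235)]
saw_medium [(0.56, [288.0, 127.0], 213), (0.49, [300.0, 145.0], 224)]
saw_large [(0.58, [271.0, 184.0], 402)]
board_small [(0.75, [280.0, 205.0], 813), (0.58, [272.0, 186.0], 476)]
board_medium [(0.56, [192.0, 293.0], 1938), (0.43, [284.0, 205.0], 893)]
board_large [(0.6, [318.0, 161.0], 661)]
board_spare []
glue_bottle [(0.65, [228.0, 187.0], 302), (0.44, [233.0, 238.0], 1448)]
screw_jar [(0.88, [174.0, 235.0], 354)]
side [0.225 0.771 0.731] [[435.9, 0.0, 250.5], [0.0, 435.9, 199.9], [0.0, 0.0, 1.0]]
saw_small [(0.62, [276.0, 118.0], 211)]
saw_medium [(0.98, [168.0, 346.0], 838), (0.81, [245.0, 344.0], 830), (0.59, [199.0, 298.0], 738)]
saw_large [(0.73, [229.0, 214.0], 761), (0.39, [212.0, 220.0], 1399), (0.25, [300.0, 149.0], 418)]
board_small [(0.78, [212.0, 219.0], 1449)]
board_medium [(0.59, [264.0, 131.0], 939)]
board_large [(0.7, [179.0, 298.0], 2635)]
board_spare [(0.6, [253.0, 171.0], 1381), (0.27, [276.0, 120.0], 179)]
glue_bottle [(0.86, [286.0, 193.0], 523), (0.25, [300.0, 148.0], 389)]
screw_jar [(0.59, [299.0, 146.0], 396), (0.49, [265.0, 129.0], 944)]
```

View pics/scene0.png

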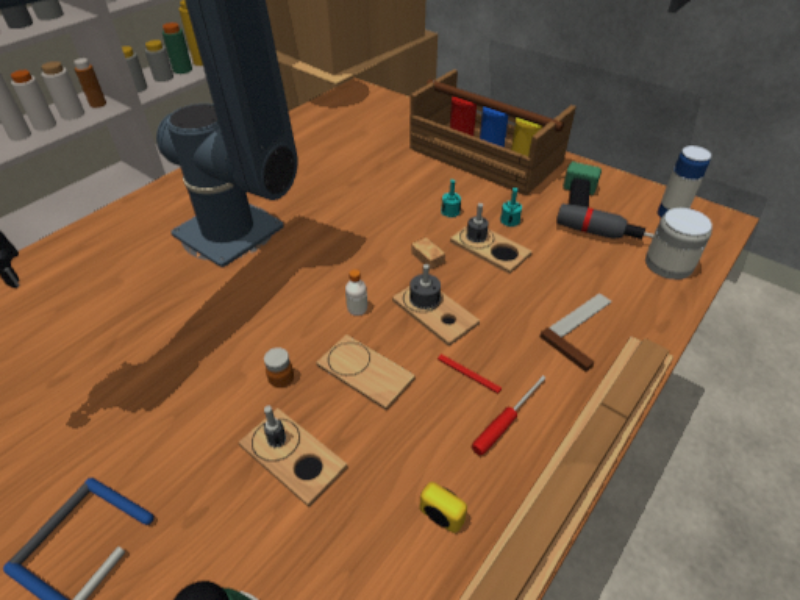

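View pics/side0.png

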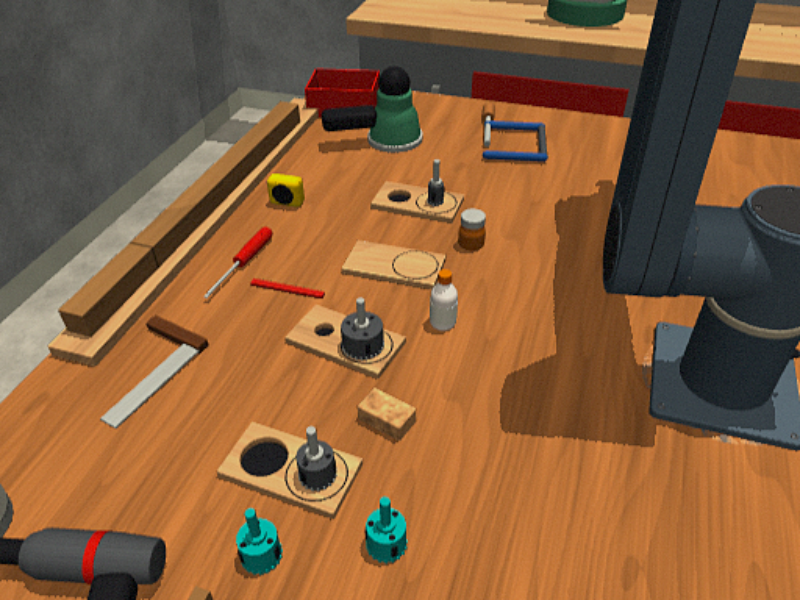

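```bash
cat > h.py <<'E'
from rig import monitor, read_camera, camera_params, spotter
import cv2, numpy as np
def rect(img,p,z,x0=.7,y0=.4,mm=1.,size=(800,500)):
    """ortho picture on plane z: col=(y0-y), row=(x0-x), mm per px"""
    c,r=np.array([0,100,0,100.]),np.array([0,0,100,100.])
    W=np.c_[x0-r*mm/1e3,y0-c*mm/1e3,np.full(4,z)]
    px=cv2.projectPoints(W,np.array(p['rvec'],float),np.array(p['tvec'],float),np.array(p['K']),None)[0].reshape(-1,2)
    H=cv2.getPerspectiveTransform(px.astype(np.float32),np.c_[c,r].astype(np.float32))
    return cv2.warpPerspective(img,H,size,flags=cv2.INTER_CUBIC)
E
python3 - <<'E'
from h import *
for c in ('scene','side'):
    a=read_camera(c);np.save(c+'.npy',a);p=camera_params(c)
    cv2.imwrite(f'pics/{c}_r.png',rect(a,p,.012))
    if c=='side': cv2.imwrite(f'pics/{c}_top.png',rect(a,p,.102))
E
```

```text
(no output)
```

View pics/side_r.png

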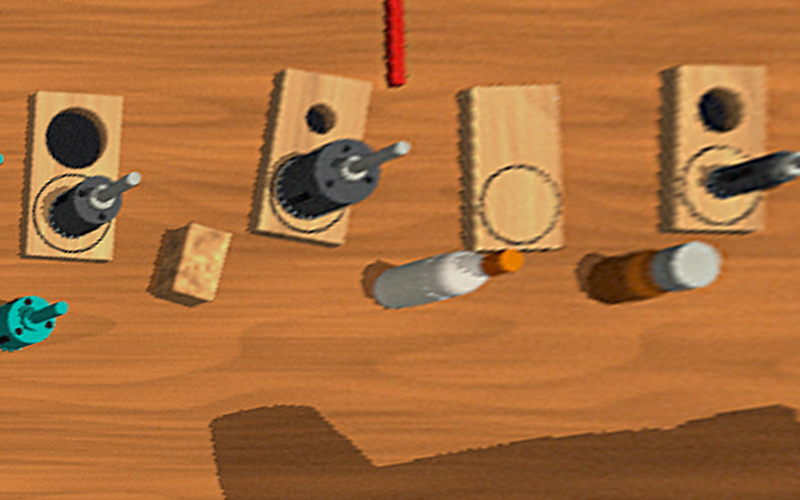

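View pics/side_top.png

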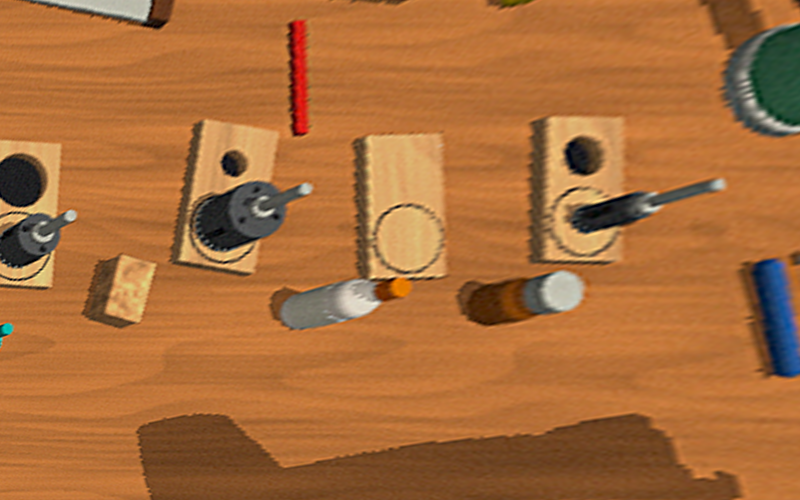

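View pics/scene_r.png

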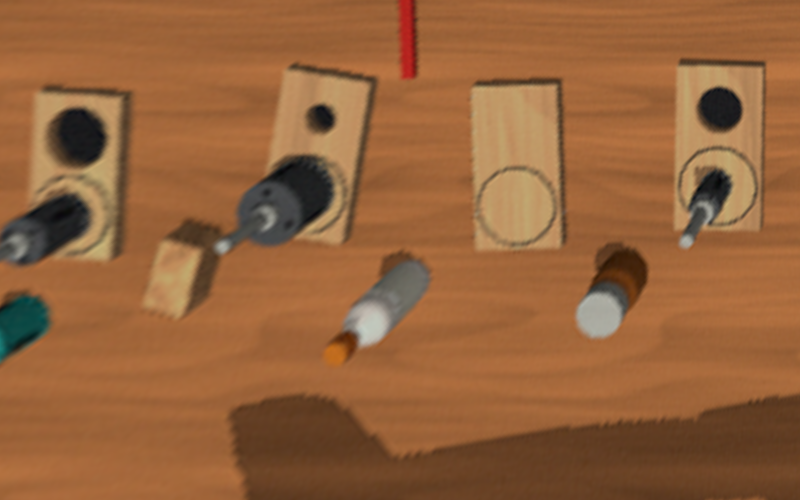

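The pictures agree. Board_large (left, circle about (72,213) in the rectified view) holds the medium saw. Board_small (310,194) holds the large saw, the spare (518,204) is empty, and board_medium (720,187) holds the small saw. I'll turn the jaws along world x while travelling.

```bash
python3 -m jog '{"grip":[-1,-1,-1,-1,-1,-1,-1,-1,-1,-1],"dp":[[0.15,0,0],[0.3,0,0],[0.45,0,0],[0.6,0,0],[0.75,0,0],[0.9,0,0],[1,0,0],[1,0,0],[1,0,0],[1,0,0]],"yaw":[-0.1,-0.2,-0.3,-0.4,-0.5,-0.6,-0.7,-0.81,-0.81,-0.81]}' 60
```

```text
clock: 2.35
tcp_pos: [0.2935, -0.4604, 0.2313]
tcp_rot: [0.937, 0.349, -0.0, -0.0]
wrist_force: [1.1, 0.2, -0.1]
gripper_width: 0.0854
```

```bash
python3 -m jog '{"grip":[-1,-1,-1,-1,-1,-1,-1,-1,-1,-1],"dp":[[0.15,0,0],[0.3,0,0],[0.45,0,0],[0.6,0,0],[0.75,0,0],[0.9,0,0],[1,0,0],[1,0,0],[1,0,0],[1,0,0]],"yaw":[-0.1,-0.2,-0.3,-0.4,-0.5,-0.6,-0.7,-0.82,-0.82,-0.82]}' 60
python3 -m jog '{"grip":[-1,-1,-1,-1,-1,-1,-1,-1,-1,-1],"dp":[[0.15,0,0],[0.3,0,0],[0.45,0,0],[0.6,0,0],[0.75,0,0],[0.9,0,0],[1,0,0],[1,0,0],[1,0,0],[1,0,0]],"yaw":[-0.1,-0.2,-0.3,-0.4,-0.5,-0.6,-0.7,-0.82,-0.82,-0.82]}' 60
```

```text
clock: 3.6
tcp_pos: [0.4069, -0.3623, 0.2313]
tcp_rot: [0.841, 0.54, -0.0, -0.0]
wrist_force: [-0.7, -0.7, 0.6]
gripper_width: 0.0854
clock: 4.85
tcp_pos: [0.4692, -0.2258, 0.2313]
tcp_rot: [0.707, 0.707, -0.0, -0.0]
wrist_force: [-0.0, 0.4, -0.1]
gripper_width: 0.0853
```

```bash
python3 -m jog '{"grip":[-1,-1,-1,-1,-1,-1,-1,-1,-1,-1],"dp":[[0.15,0,0],[0.3,0.1,0],[0.45,0.2,0],[0.6,0.28,0],[0.75,0.28,0],[0.9,0.28,0],[1,0.28,0],[1,0.28,0],[1,0.28,0],[1,0.28,0]],"yaw":[0,0,0,0,0,0,0,0,0,0]}' 60
cat > w.py <<'E'
from h import *
import sys
a=read_camera('wrist');p=camera_params('wrist');x0,y0=float(sys.argv[2]),float(sys.argv[3])
L=rect(a,p,.012,x0,y0,.75,(400,400));T=rect(a,p,float(sys.argv[4]),x0,y0,.75,(400,400))
cv2.imwrite('pics/'+sys.argv[1],np.hstack([L,T]));R=cv2.Rodrigues(np.array(p['rvec']))[0];print(-R.T@np.array(p['tvec']).ravel(),monitor.read_state()['tcp_pos'])
E
python3 -m jog '{"grip":[-1,-1,-1,-1,-1,-1,-1,-1,-1,-1],"dp":[[0.15,0,0],[0.3,0,0],[0.45,0,0],[0.6,0,0],[0.75,0,0],[0.9,0,0],[1,0,0],[1.0,0,0],[1.0,0,0],[1,0,0]],"yaw":[0,0,0,0,0,0,0,0,0,0]}' 60
python3 w.py w1.png .66 .25 .102
```

```text
clock: 6.1
tcp_pos: [0.511, -0.0761, 0.2312]
tcp_rot: [0.707, 0.707, -0.0, 0.0]
wrist_force: [-0.5, -0.5, 0.7]
gripper_width: 0.0852
clock: 7.35
tcp_pos: [0.5109, 0.0738, 0.2313]
tcp_rot: [0.707, 0.707, -0.0, 0.0]
wrist_force: [0.6, 0.8, 0.3]
gripper_width: 0.0852
[0.51113392 0.15648803 0.37321748] [0.51084675 0.0738668  0.23131527]
```

View pics/w1.png

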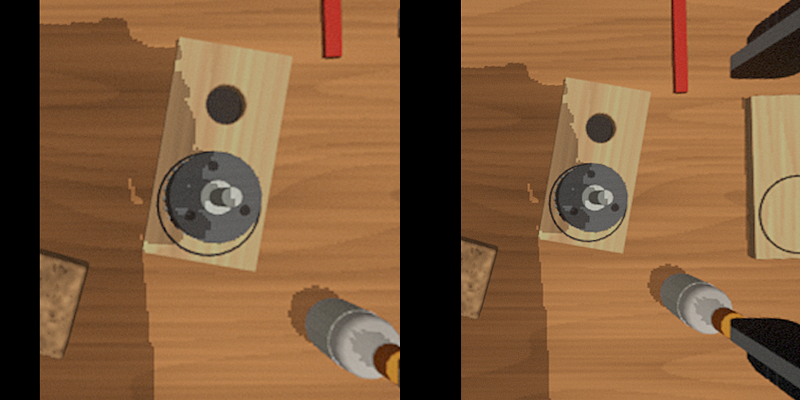

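```bash
python3 -m jog '{"grip":[-1,-1,-1,-1,-1,-1,-1,-1,-1,-1],"dp":[[0.08,0,0],[0.16,0.01,0.1],[0.16,0.01,0.25],[0.16,0.01,0.4],[0.16,0.01,0.55],[0.16,0.01,0.7],[0.16,0.01,0.85],[0.16,0.01,1],[0.16,0.01,1],[0.16,0.01,1]],"yaw":[0,0,0,0,0,0,0,0,0,0]}' 60
python3 -m jog '{"grip":[-1,-1,0,1,1,1,1,1,1,1],"dp":[[0,0,0.05],[0,0,0.1],[0,0,0.1],[0,0,0.1],[0,0,0.1],[0,0,0.1],[0,0,0.1],[0,0,0.1],[0,0,0.1],[0,0,0.1]],"yaw":[0,0,0,0,0,0,0,0,0,0]}' 60
```

```text
clock: 8.65
tcp_pos: [0.5123, 0.099, 0.0815]
tcp_rot: [0.706, 0.708, 0.0, 0.0]
wrist_force: [0.0, 0.0, 1.0]
gripper_width: 0.0853
clock: 9.9
tcp_pos: [0.5123, 0.0986, 0.0665]
tcp_rot: [0.706, 0.708, 0.0, 0.0]
wrist_force: [-1.0, -0.5, 0.7]
gripper_width: 0.0103
```

```bash
python3 -m jog '{"grip":[1,1,1,1,1,1,1,1,1,1],"dp":[[0,0,-0.05],[0,0,-0.15],[0,0,-0.25],[0,0,-0.35],[0,0,-0.45],[0,0,-0.55],[0,0,-0.65],[0,0,-0.75],[0,0,-0.8],[0,0,-0.8]],"yaw":[0,0,0,0,0,0,0,0,0,0]}' 60
```

```text
clock: 11.15
tcp_pos: [0.5127, 0.0986, 0.1871]
tcp_rot: [0.706, 0.708, 0.001, 0.0]
wrist_force: [0.5, 0.1, -3.5]
gripper_width: 0.0104
```

```bash
python3 -m jog '{"grip":[1,1,1,1,1,1,1,1,1,1],"dp":[[-0.1,0,0],[-0.2,-0.02,0],[-0.35,-0.06,0],[-0.5,-0.1,0],[-0.65,-0.1,0],[-0.8,-0.1,0],[-0.9,-0.1,0],[-1,-0.1,0],[-1,-0.1,0],[-1,-0.1,0]],"yaw":[0,0,0,0,0,0,0,0,0,0]}' 60
python3 -m jog '{"grip":[1,1,1,1,1,1,1,1,1,1],"dp":[[-0.1,0,0],[-0.2,0,0],[-0.3,0,0],[-0.4,0,0],[-0.44,0,0],[-0.44,0,0],[-0.44,0,0],[-0.44,0,0],[-0.44,0,0],[-0.44,0,0]],"yaw":[0,0,0,0,0,0,0,0,0,0]}' 60
python3 w.py w2.png .64 .04 .012
```

```text
clock: 12.4
tcp_pos: [0.4975, -0.0511, 0.1863]
tcp_rot: [0.706, 0.708, 0.0, -0.0]
wrist_force: [0.6, 0.7, -3.2]
gripper_width: 0.0106
clock: 13.65
tcp_pos: [0.4976, -0.1172, 0.1863]
tcp_rot: [0.706, 0.708, 0.0, -0.0]
wrist_force: [-0.7, -0.3, -3.2]
gripper_width: 0.0103
[ 0.49780939 -0.03469339  0.32826341] [ 0.49763428 -0.1172728   0.18633982]
```

View pics/w2.png

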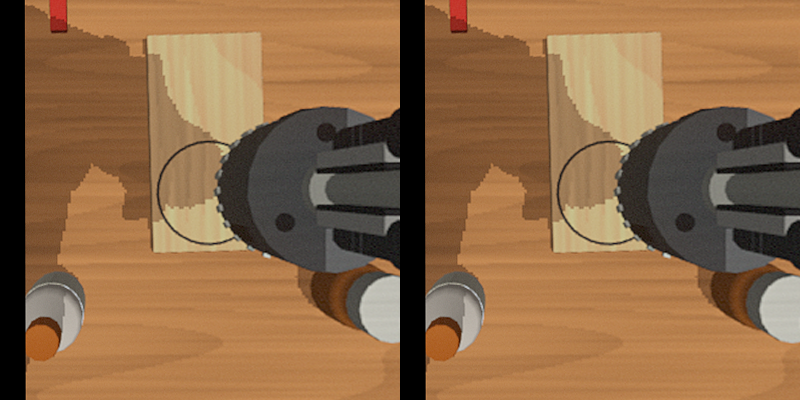

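```bash
python3 -m jog '{"grip":[1,1,1,1,1,1,1,1,1,1],"dp":[[0,-0.01,0.1],[0,-0.01,0.2],[0,-0.01,0.32],[0,-0.01,0.44],[0,-0.01,0.56],[0,-0.01,0.66],[0,-0.01,0.72],[0,-0.01,0.75],[0,-0.01,0.78],[0,-0.01,0.79]],"yaw":[0,0,0,0,0,0,0,0,0,0]}' 60
```

```text
clock: 14.95
tcp_pos: [0.4963, -0.1176, 0.068]
tcp_rot: [0.706, 0.708, 0.0, 0.0]
wrist_force: [0.4, 0.1, -3.0]
gripper_width: 0.0105
```

```bash
python3 -m jog '{"grip":[1,1,1,0.6,0,-1,-1,-1,-1,-1],"dp":[[0,0,0.007],[0,0,0.013],[0,0,0.013],[0,0,0.013],[0,0,0.013],[0,0,0.013],[0,0,0.013],[0,0,0.013],[0,0,0.013],[0,0,0.013]],"yaw":[0,0,0,0,0,0,0,0,0,0]}' 60
python3 -m jog '{"grip":[-1,-1,-1,-1,-1,-1,-1,-1,-1,-1],"dp":[[0,0,-0.05],[0,0,-0.15],[0,0,-0.3],[0,0,-0.5],[0,0,-0.7],[-0.1,0,-0.8],[-0.3,0,-0.8],[-0.5,0.05,-0.8],[-0.7,0.12,-0.8],[-0.8,0.12,-0.8]],"yaw":[0,0,0,0,0,0,0,0,0,0]}' 60
python3 w.py w3.png .64 -.10 .102
```

```text
clock: 16.2
tcp_pos: [0.4961, -0.1175, 0.0658]
tcp_rot: [0.706, 0.708, -0.0, -0.0]
wrist_force: [-0.2, -0.1, 0.4]
gripper_width: 0.0854
clock: 17.45
tcp_pos: [0.5148, -0.239, 0.1869]
tcp_rot: [0.707, 0.707, 0.0, 0.001]
wrist_force: [-0.5, 0.7, -0.7]
gripper_width: 0.0855
[ 0.51471443 -0.15732732  0.3283517 ] [ 0.51444121 -0.24021844  0.1865994 ]
```

View pics/w3.png

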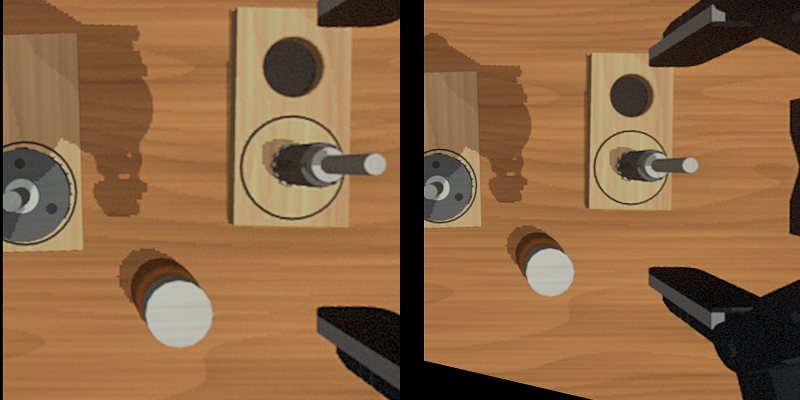

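```bash
python3 -m jog '{"grip":[-1,-1,-1,-1,-1,-1,-1,-1,-1,-1],"dp":[[-0.15,0,0],[-0.3,0.01,0],[-0.45,0.01,0],[-0.52,0.01,0.05],[-0.52,0.01,0.2],[-0.52,0.01,0.35],[-0.52,0.01,0.5],[-0.52,0.01,0.65],[-0.52,0.01,0.75],[-0.52,0.01,0.8]],"yaw":[0,0,0,0,0,0,0,0,0,0]}' 60
python3 -m jog '{"grip":[0,1,1,1,1,1,1,1,1,1],"dp":[[0,0,0],[0,0,0],[0,0,0],[0,0,0],[0,0,0],[0,0,0],[0,0,0],[0,0,-0.1],[0,0,-0.2],[0,0,-0.3]],"yaw":[0,0,0,0,0,0,0,0,0,0]}' 60
```

```text
clock: 18.75
tcp_pos: [0.5154, -0.315, 0.0645]
tcp_rot: [0.706, 0.708, -0.0, -0.001]
wrist_force: [-0.3, -0.3, -0.8]
gripper_width: 0.0853
clock: 20.0
tcp_pos: [0.516, -0.3155, 0.112]
tcp_rot: [0.706, 0.708, -0.0, 0.0]
wrist_force: [-0.0, -0.7, -0.9]
gripper_width: 0.0109
```

```bash
python3 -m jog '{"grip":[1,1,1,1,1,1,1,1,1,1],"dp":[[0,0,-0.1],[0,0,-0.25],[0,0,-0.4],[0.1,0,-0.5],[0.25,0,-0.5],[0.4,0,-0.5],[0.55,0,-0.5],[0.7,0,-0.5],[0.85,0,-0.5],[1,0,-0.5]],"yaw":[0,0,0,0,0,0,0,0,0,0]}' 60
python3 -m jog '{"grip":[1,1,1,1,1,1,1,1,1,1],"dp":[[0.15,0,0],[0.3,0,0],[0.45,0,0],[0.6,0,0],[0.75,0,0],[0.85,0,0],[0.95,0,0],[1,0,0],[1,0,0],[1,0,0]],"yaw":[0,0,0,0,0,0,0,0,0,0]}' 60
```

```text
clock: 21.25
tcp_pos: [0.5156, -0.1638, 0.1858]
tcp_rot: [0.706, 0.708, -0.0, -0.0]
wrist_force: [-0.1, 0.5, -0.8]
gripper_width: 0.0106
clock: 22.5
tcp_pos: [0.5155, -0.0159, 0.1859]
tcp_rot: [0.707, 0.708, -0.0, 0.0]
wrist_force: [0.6, 0.1, -1.6]
gripper_width: 0.0103
```

```bash
python3 -m jog '{"grip":[1,1,1,1,1,1,1,1,1,1],"dp":[[0.15,0,0],[0.3,-0.05,0],[0.45,-0.055,0],[0.6,-0.055,0],[0.7,-0.055,0],[0.74,-0.055,0],[0.74,-0.055,0],[0.74,-0.055,0],[0.74,-0.055,0],[0.74,-0.055,0]],"yaw":[0,0,0,0,0,0,0,0,0,0]}' 60
python3 w.py w4.png .65 .24 .132
```

```text
clock: 23.75
tcp_pos: [0.507, 0.0952, 0.1859]
tcp_rot: [0.707, 0.708, -0.0, 0.0]
wrist_force: [-0.4, -0.1, -0.9]
gripper_width: 0.0105
[0.50725476 0.1778573  0.32779796] [0.507024   0.09524089 0.18588013]
```

View pics/w4.png

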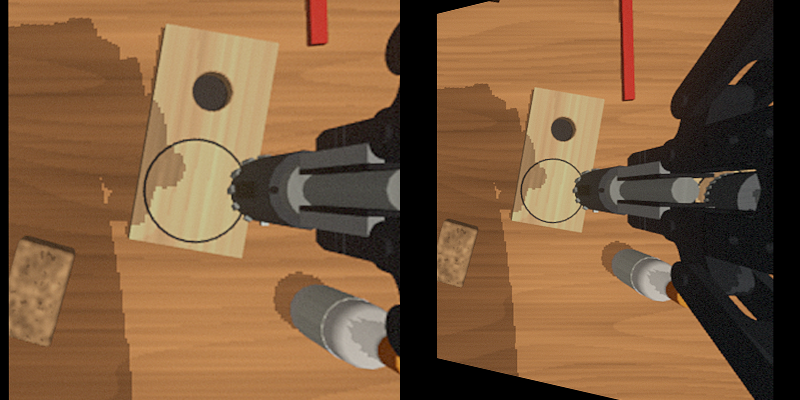

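```bash
python3 -m jog '{"grip":[1,1,1,1,1,1,1,1,1,1],"dp":[[0,0,0.1],[0,0,0.2],[0,0,0.32],[0,0,0.44],[0,0,0.56],[0,0,0.66],[0,0,0.72],[0,0,0.76],[0,0,0.78],[0,0,0.79]],"yaw":[0,0,0,0,0,0,0,0,0,0]}' 60
```

```text
clock: 25.05
tcp_pos: [0.5074, 0.0956, 0.0677]
tcp_rot: [0.706, 0.708, 0.0, 0.0]
wrist_force: [0.2, 0.0, -0.7]
gripper_width: 0.0104
```

```bash
python3 -m jog '{"grip":[1,1,1,0.6,0,-1,-1,-1,-1,-1],"dp":[[0,0,0.007],[0,0,0.015],[0,0,0.015],[0,0,0.015],[0,0,0.015],[0,0,0.015],[0,0,0.015],[0,0,0.015],[0,0,0.015],[0,0,0.015]],"yaw":[0,0,0,0,0,0,0,0,0,0]}' 60
python3 -m jog '{"grip":[-1,-1,-1,-1,-1,-1,-1,-1,-1,-1],"dp":[[0,0,-0.05],[0,0,-0.15],[0,0,-0.3],[0,0,-0.5],[0,0,-0.7],[0.1,0,-0.8],[0.3,0,-0.8],[0.5,-0.05,-0.8],[0.7,-0.12,-0.8],[0.9,-0.13,-0.8]],"yaw":[0,0,0,0,0,0,0,0,0,0]}' 60
python3 w.py w5.png .62 .36 .102
```

```text
clock: 26.3
tcp_pos: [0.507, 0.0955, 0.0651]
tcp_rot: [0.706, 0.708, 0.0, 0.0]
wrist_force: [0.3, -0.6, 0.2]
gripper_width: 0.085
clock: 27.55
tcp_pos: [0.4863, 0.2324, 0.1852]
tcp_rot: [0.706, 0.708, -0.0, -0.0]
wrist_force: [-0.1, 0.1, 0.4]
gripper_width: 0.0854
[0.48601017 0.31788761 0.327312  ] [0.48605621 0.23584105 0.18503777]
```

View pics/w5.png

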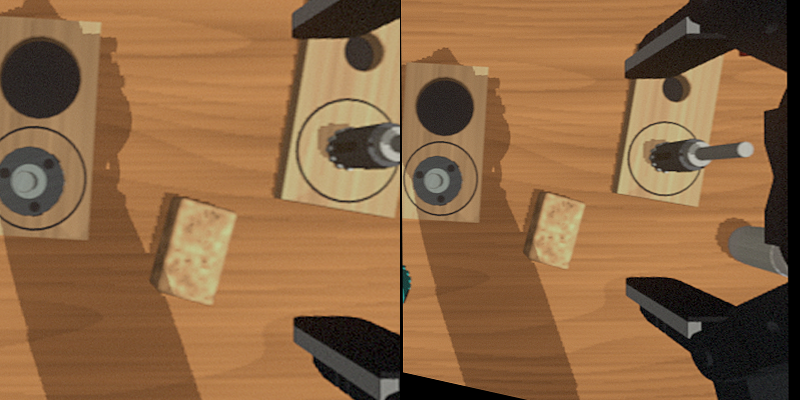

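```bash
python3 -m jog '{"grip":[-1,-1,-1,-1,-1,-1,-1,-1,-1,-1],"dp":[[0.15,0,0],[0.3,0,0],[0.45,0,0],[0.6,0,0],[0.65,0,0.1],[0.65,0,0.3],[0.65,0,0.5],[0.65,0,0.65],[0.65,0,0.75],[0.65,0,0.79]],"yaw":[0,0,0,0,0,0,0,0,0,0]}' 60
python3 -m jog '{"grip":[-1,0,1,1,1,1,1,1,1,1],"dp":[[0,0,0],[0,0,0],[0,0,0],[0,0,0],[0,0,0],[0,0,0],[0,0,0],[0,0,0],[0,0,-0.1],[0,0,-0.2]],"yaw":[0,0,0,0,0,0,0,0,0,0]}' 60
```

```text
clock: 28.85
tcp_pos: [0.4863, 0.3274, 0.065]
tcp_rot: [0.707, 0.708, -0.001, -0.0]
wrist_force: [-0.6, 0.1, 0.3]
gripper_width: 0.0853
clock: 30.1
tcp_pos: [0.487, 0.3279, 0.0973]
tcp_rot: [0.706, 0.708, -0.0, -0.0]
wrist_force: [0.3, 0.1, -1.8]
gripper_width: 0.0103
```

```bash
python3 -m jog '{"grip":[1,1,1,1,1,1,1,1,1,1],"dp":[[0,0,-0.1],[0,0,-0.25],[0,0,-0.4],[-0.1,0,-0.5],[-0.25,0,-0.6],[-0.4,0.05,-0.6],[-0.55,0.1,-0.6],[-0.7,0.15,-0.6],[-0.85,0.18,-0.6],[-1,0.19,-0.6]],"yaw":[0,0,0,0,0,0,0,0,0,0]}' 60
python3 -m jog '{"grip":[1,1,1,1,1,1,1,1,1,1],"dp":[[-0.12,0,0],[-0.24,0,0],[-0.36,0,0],[-0.48,0,0],[-0.6,0,0],[-0.7,0,0],[-0.8,0,0],[-0.9,0,0],[-1,0,0],[-1,0,0]],"yaw":[0,0,0,0,0,0,0,0,0,0]}' 60
python3 -m jog '{"grip":[1,1,1,1,1,1,1,1,1,1],"dp":[[-0.12,0,0],[-0.24,0,0],[-0.36,0,0],[-0.48,0,0],[-0.6,0,0],[-0.7,0,0],[-0.8,0,0],[-0.9,0,0],[-1,0,0],[-1,0,0]],"yaw":[0,0,0,0,0,0,0,0,0,0]}' 60
python3 -m jog '{"grip":[1,1,1,1,1,1,1,1,1,1],"dp":[[-0.12,0,0],[-0.24,0,0],[-0.36,0,0],[-0.48,0,0],[-0.6,0,0],[-0.7,0,0],[-0.8,0,0],[-0.9,0,0],[-1,0,0],[-1,0,0]],"yaw":[0,0,0,0,0,0,0,0,0,0]}' 60
```

```text
clock: 31.35
tcp_pos: [0.5155, 0.1755, 0.1866]
tcp_rot: [0.707, 0.707, -0.001, 0.0]
wrist_force: [0.1, 0.1, -1.4]
gripper_width: 0.0108
clock: 32.6
tcp_pos: [0.5162, 0.027, 0.1866]
tcp_rot: [0.707, 0.707, -0.0, -0.0]
wrist_force: [0.9, -0.6, -2.8]
gripper_width: 0.0102
clock: 33.85
tcp_pos: [0.5164, -0.123, 0.1865]
tcp_rot: [0.707, 0.707, -0.0, -0.0]
wrist_force: [-0.1, 0.5, -2.4]
gripper_width: 0.0105
clock: 35.1
tcp_pos: [0.5166, -0.2731, 0.1864]
tcp_rot: [0.707, 0.707, -0.0, -0.0]
wrist_force: [-0.2, -0.2, -1.7]
gripper_width: 0.0104
```

Δy ≈ −0.051 → −0.34; Δx −0.01.

```bash
python3 -m jog '{"grip":[1,1,1,1,1,1,1,1,1,1],"dp":[[-0.12,0,0],[-0.24,-0.01,0],[-0.34,-0.01,0],[-0.34,-0.01,0],[-0.34,-0.01,0],[-0.34,-0.01,0],[-0.34,-0.01,0],[-0.34,-0.01,0],[-0.34,-0.01,0],[-0.34,-0.01,0]],"yaw":[0,0,0,0,0,0,0,0,0,0]}' 60
python3 w.py w6.png .65 -.17 .132
```

```text
clock: 36.35
tcp_pos: [0.5153, -0.3229, 0.1866]
tcp_rot: [0.706, 0.708, 0.0, 0.0]
wrist_force: [-0.3, 0.2, -1.6]
gripper_width: 0.0101
[ 0.51544475 -0.24031124  0.32854798] [ 0.51524874 -0.3229183   0.18664025]
```

View pics/w6.png

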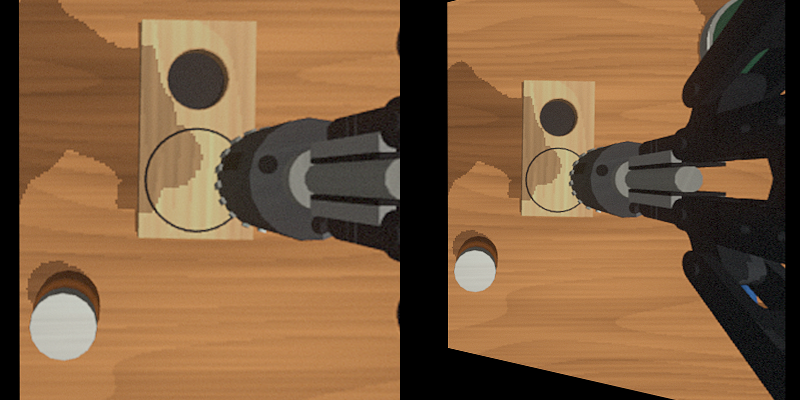

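```bash
python3 -m jog '{"grip":[1,1,1,1,1,1,1,1,1,1],"dp":[[0.02,0,0.1],[0.02,0,0.2],[0.02,0,0.32],[0.02,0,0.44],[0.02,0,0.56],[0.02,0,0.66],[0.02,0,0.72],[0.02,0,0.76],[0.02,0,0.78],[0.02,0,0.79]],"yaw":[0,0,0,0,0,0,0,0,0,0]}' 60
```

```text
clock: 37.65
tcp_pos: [0.5156, -0.3202, 0.0686]
tcp_rot: [0.706, 0.708, 0.0, 0.001]
wrist_force: [0.1, 0.9, -1.0]
gripper_width: 0.01
```

```bash
python3 -m jog '{"grip":[1,1,1,0.6,0,-1,-1,-1,-1,-1],"dp":[[0,0,0.007],[0,0,0.018],[0,0,0.018],[0,0,0.018],[0,0,0.018],[0,0,0.018],[0,0,0.018],[0,0,0.018],[0,0,0.018],[0,0,0.018]],"yaw":[0,0,0,0,0,0,0,0,0,0]}' 60
python3 -m jog '{"grip":[-1,-1,-1,-1,-1,-1,-1,-1,-1,-1],"dp":[[0,0,-0.05],[0,0,-0.15],[0,0,-0.3],[0,0,-0.5],[0,0,-0.7],[0.1,0,-0.8],[0.3,0,-0.8],[0.5,-0.05,-0.8],[0.7,-0.12,-0.8],[0.8,-0.13,-0.8]],"yaw":[0,0,0,0,0,0,0,0,0,0]}' 60
python3 -c "
from rig import monitor;print(monitor.read_state()['tcp_pos'])"
```

```text
clock: 38.9
tcp_pos: [0.5152, -0.3199, 0.0654]
tcp_rot: [0.706, 0.708, -0.0, 0.0]
wrist_force: [-1.2, 0.2, 0.7]
gripper_width: 0.0855
clock: 40.15
tcp_pos: [0.495, -0.1978, 0.1857]
tcp_rot: [0.706, 0.708, 0.0, -0.0]
wrist_force: [-0.3, 0.8, 1.2]
gripper_width: 0.085
[ 0.49498165 -0.19784686  0.18569653]
```

```bash
python3 -m jog '{"grip":[-1,-1,-1,-1,-1,-1,-1,-1,-1,-1],"dp":[[0.15,0.01,0],[0.3,0.01,0],[0.45,0.01,0],[0.54,0.01,0],[0.54,0.01,0.1],[0.54,0.01,0.3],[0.54,0.01,0.5],[0.54,0.01,0.65],[0.54,0.01,0.75],[0.54,0.01,0.79]],"yaw":[0,0,0,0,0,0,0,0,0,0]}' 60
python3 -m jog '{"grip":[-1,0,1,1,1,1,1,1,1,1],"dp":[[0,0,0],[0,0,0],[0,0,0],[0,0,0],[0,0,0],[0,0,0],[0,0,0],[0,0,0],[0,0,-0.1],[0,0,-0.2]],"yaw":[0,0,0,0,0,0,0,0,0,0]}' 60
```

```text
clock: 41.4
tcp_pos: [0.496, -0.1192, 0.0653]
tcp_rot: [0.707, 0.707, -0.001, -0.001]
wrist_force: [-1.1, -0.2, 0.7]
gripper_width: 0.0853
clock: 42.65
tcp_pos: [0.4963, -0.1188, 0.0971]
tcp_rot: [0.706, 0.708, -0.0, -0.001]
wrist_force: [-0.6, -1.2, -3.6]
gripper_width: 0.0106
```

```bash
python3 -m jog '{"grip":[1,1,1,1,1,1,1,1,1,1],"dp":[[0,0,-0.1],[0,0,-0.25],[0,0,-0.4],[0.1,0,-0.5],[0.25,0,-0.6],[0.4,0,-0.6],[0.55,0,-0.6],[0.7,0,-0.6],[0.85,0,-0.6],[1,0,-0.6]],"yaw":[0,0,0,0,0,0,0,0,0,0]}' 60
python3 -m jog '{"grip":[1,1,1,1,1,1,1,1,1,1],"dp":[[0.12,0,0],[0.24,0,0],[0.36,0,0],[0.48,0,0],[0.6,0,0],[0.7,0,0],[0.8,0,0],[0.9,0,0],[1,0,0],[1,0,0]],"yaw":[0,0,0,0,0,0,0,0,0,0]}' 60
python3 -m jog '{"grip":[1,1,1,1,1,1,1,1,1,1],"dp":[[0.12,0,0],[0.24,0,0],[0.36,-0.03,0],[0.48,-0.067,0],[0.6,-0.067,0],[0.7,-0.067,0],[0.8,-0.067,0],[0.9,-0.067,0],[1,-0.067,0],[1,-0.067,0]],"yaw":[0,0,0,0,0,0,0,0,0,0]}' 60
python3 w.py w7.png .62 .46 .132
```

```text
clock: 43.9
tcp_pos: [0.4962, 0.0328, 0.1872]
tcp_rot: [0.706, 0.708, 0.0, -0.0]
wrist_force: [0.3, -0.7, -3.5]
gripper_width: 0.0101
clock: 45.15
tcp_pos: [0.4963, 0.1821, 0.1868]
tcp_rot: [0.706, 0.708, -0.0, -0.0]
wrist_force: [0.0, -0.1, -3.9]
gripper_width: 0.0107
clock: 46.4
tcp_pos: [0.4859, 0.332, 0.1867]
tcp_rot: [0.706, 0.708, -0.0, -0.0]
wrist_force: [-0.2, -1.2, -3.7]
gripper_width: 0.0104
[0.48612142 0.41397619 0.32861093] [0.4859349  0.33129274 0.18674751]
```

View pics/w7.png

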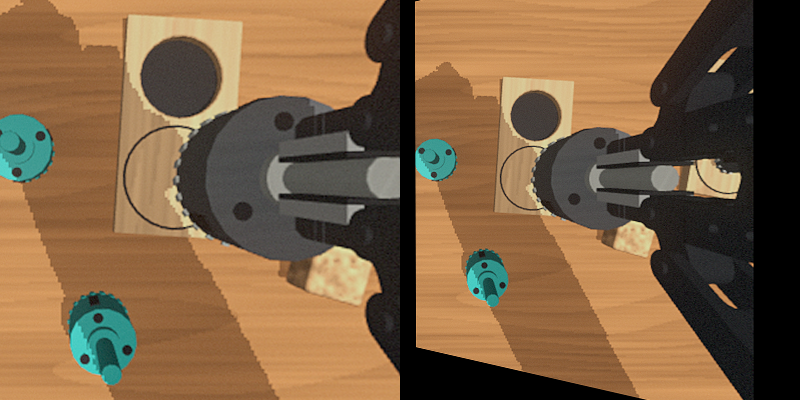

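```bash
python3 -m jog '{"grip":[1,1,1,1,1,1,1,1,1,1],"dp":[[0,0,0.1],[0,0,0.2],[0,0,0.32],[0,0,0.44],[0,0,0.56],[0,0,0.66],[0,0,0.72],[0,0,0.76],[0,0,0.78],[0,0,0.79]],"yaw":[0,0,0,0,0,0,0,0,0,0]}' 60
python3 -m jog '{"grip":[1,1,1,0.6,0,-1,-1,-1,-1,-1],"dp":[[0,0,0.007],[0,0,0.018],[0,0,0.018],[0,0,0.018],[0,0,0.018],[0,0,0.018],[0,0,0.018],[0,0,0.018],[0,0,0.018],[0,0,0.018]],"yaw":[0,0,0,0,0,0,0,0,0,0]}' 60
python3 -m jog '{"grip":[-1,-1,-1,-1,-1,-1,-1,-1,-1,-1],"dp":[[0,0,-0.05],[0,0,-0.15],[0,0,-0.3],[0,0,-0.5],[0,0,-0.7],[0,0,-0.8],[0,-0.2,-0.9],[0,-0.4,-0.9],[0,-0.6,-0.9],[0,-0.7,-0.9]],"yaw":[0,0,0,0,0,0,0,0,0,0]}' 60
python3 - <<'E'
from h import *
a=read_camera('side');p=camera_params('side');b=read_camera('scene')
cv2.imwrite('pics/f1.png',rect(a,p,.012));cv2.imwrite('pics/f2.png',rect(b,camera_params('scene'),.012))
E
```

```text
clock: 47.7
tcp_pos: [0.4864, 0.3312, 0.0688]
tcp_rot: [0.706, 0.708, 0.0, 0.0]
wrist_force: [0.0, -0.3, -3.3]
gripper_width: 0.0101
clock: 48.95
tcp_pos: [0.486, 0.331, 0.0657]
tcp_rot: [0.706, 0.708, 0.0, 0.0]
wrist_force: [0.4, -0.1, -0.5]
gripper_width: 0.0851
clock: 50.2
tcp_pos: [0.3798, 0.3308, 0.201]
tcp_rot: [0.706, 0.708, 0.0, 0.0]
wrist_force: [0.3, 0.2, -0.1]
gripper_width: 0.0854
```

View pics/f1.png

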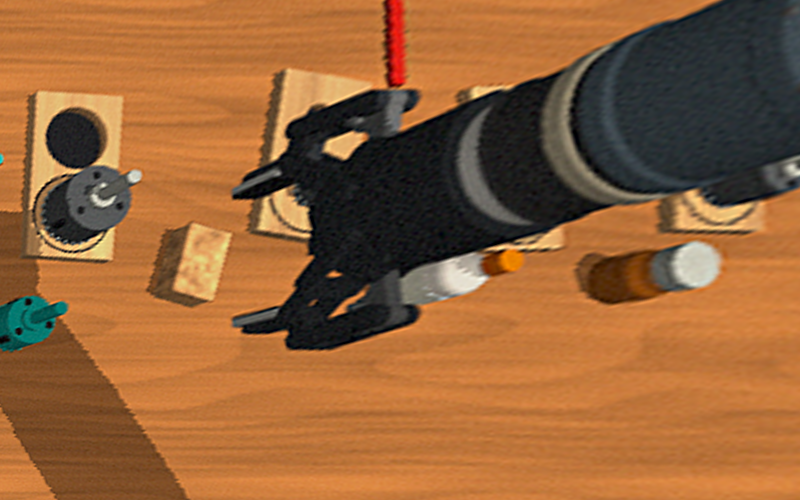

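View pics/f2.png

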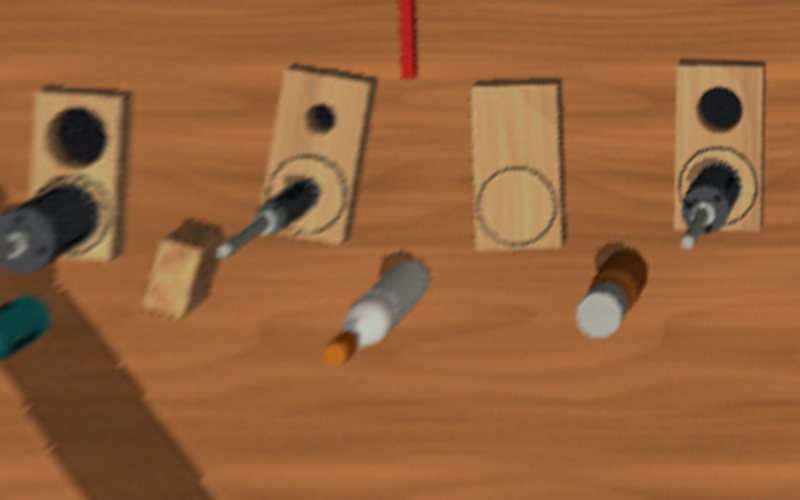

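Each saw stands upright in its own circle: large at about (72,213), small (309,194), medium (719,187). The spare circle is empty, and the bottle and jar are where they were.

```bash
python3 -c "
from rig import order;print(order.close_job())"
```

```text
the job is handed in; nothing more can be done
None
```

All three hole saws are back on their own boards, and I handed the job in at about 50 s of the 123 s allowed; the close call gave no verdict. I parked the large saw in the spare circle, then moved the small saw to board_small, the medium to board_medium, and the large from the spare to board_large. Each one was lowered to the board before I opened the gripper.

- **Saws:** In the last scene-camera picture, all three stand upright and released, centred in their circles to within roughly 3–5 mm (12 mm allowed). The spare board is empty.
- **Bystanders:** The glue bottle and screw jar appear at the same pixels as at the start.
- **Disagreements and gaps:** The cameras differed by 2–7 mm on where the circles are, so I used the wrist view or an average. In the last side-camera picture the arm hid the small and medium boards, so those two were confirmed only by the scene camera at the end. The wrist camera had also shown the small saw centred just after I released it. I did not take a close wrist view of the medium and large saws after release.
- **Gripper reading:** It showed about 10.4 mm on the 12 mm shanks. The change in wrist force and the pictures showed each saw was held, so I treated it as sensor offset.

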